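Seat the finger-joint routing template on the jig's locating pins

ROBOT

A 6-joint arm with a two-finger parallel gripper is mounted at the origin on the work surface. World frame = base frame: x ahead of the robot, y to its left, z up, the work surface at z = 0. Lengths are in m, angles in degrees, forces in N, time in s.
With the tool pointing down it reaches from about 0.3 to 0.75 m from the base axis. Payload 8.5 kg.
Tool frame: the origin (TCP) lies at the very end of the fingers, on their centre line; the grasp point (between the pads) lies 19 mm behind it (env.pinch_z is the distance from the TCP to the grasp point, in m); z points along the fingers, y is the line along which they close (so a half turn about z gives the same grasp; the last joint's range is limited). The gripper opens to 85 mm and grips with 20 to 120 N. Pads are 22 mm wide; open, the fingers measure 114 mm over their backs; the gripper's body (76 mm by 85 mm) begins 54 mm behind the grasp point. The pads swing forward as they close: fully open they stand 13 mm farther back than shut.
Start: joints at [-85.56, 21.807, 74.336, -0, 83.858, -12.336], TCP at [0.159, -0.527, 0.231] pointing down, gripper open.
Joint ranges: [-178.18, 178.18], [-50.72, 133.34], [12.68, 142.11], [-81.47, 261.47], [9.98, 163.14], [-165.26, 165.26]. Speed limits (degrees/s): [136.94, 136.94, 180, 180, 180, 180].

INTERFACE

Orientations are given as a 3x3 rotation matrix whose columns are the frame's x, y, z axes.
In Python, from rig import env, viewer gives the robot as it stands.
- The arm moves only by the tool drive_tool, never from a script. Its argument "series" is a list of rows, each a list of 3 entries, a list of its own where there are three numbers: the shift along the tool's x, y, z in m, then the turn about the tool's z in degrees, then the finger opening in m, from 0 to 0.0854. A call has 1 to 20 rows; each row is the pose to reach, as a shift and turn from the pose commanded when the call began, along the tool's axes at that moment; what a row does not reach only later rows make up. A row lasts 1/10 s, in which the tool goes at most 50 mm and 8.59 degrees, less where a joint would pass 70% of its speed; a pose out of reach is approached as far as the arm can. A call with a gripper value outside its range is refused whole. The fingers move at their own pace and stop on an object; "newtons" is the grip in N (left out, the last holds). Time passes only in rows, so rows that repeat a pose let the fingers close. It gives the time, the measured TCP pose, the force, the opening and the grip force at its end, in the units of the state.
- env.observe(): the state, without advancing time (a new reading comes with each control period).
- viewer.get_image(name): name is "scene" or "top"; returns a dict with "img" (420x560x3 uint8, red, green, blue), "depth" (420x560 float32, m along the optical axis (not along the pixel's ray), 0 where there is no reading), "camera_matrix" (3x3 intrinsics, pixels), "rvec" (rotation vector, rad) and "tvec" (3), from world to camera coordinates, as OpenCV has them. Camera axes: x right, y down, z forward; pixel columns grow to the right and rows downward; lengths in m; the calibration is good to about 2 mm. A picture is of the moment at which its call begins.
- env.close_job(): hands the job in; it is judged then, once.
The state is a dict: "time_s": time; "q": joint angles; "qvel": joint speeds; "joint_efforts": joint torques, N m; "position": TCP position; "tool_rot": TCP orientation; "ft_force": force on the tool from outside, world axes, zero at the start; "wrist_torque": the same for the moment, N m; "grip_width": finger opening in m; "gripper_force": force on a finger pad.
Only numpy, scipy, OpenCV 4.12 (cv2) and the standard library are available. Lean on these libraries where they do the work, as an engineer would, in place of code of your own. Each camera call takes 0.05 s, during which the arm holds its last target. There are 200 camera calls.

TASK

Pick up the yellow comb template by its wooden handle, lay it on the jig with its teeth over the pine blank (the side away from the robot), and slide it about under light pressure until both its holes drop over the steel pins and it lies fully home, flat on the jig. Then swing the red turn-button square across over the template's end to keep it down, and let go. Work gently: never ram the template or force it down on the pins, and leave the other things on the bench where they are.

Things in the scene. Friction and masses are not known exactly. Their poses are not given: they have to be found in the camera images.
- template_grip (a point): Centre of the dark wooden handle of the loose yellow comb template (about 0.3 kg): an upright block 26 (x) by 100 (y) by 50 mm high, in the middle of the plate's top. The point is half-way up it, 34 mm above the plate's underside, 25 mm above its upper face. Axes: x towards the teeth, y along the handle, z up. The template starts flat on the bench.
- template_tooth (a point): Line of the teeth's ends, 75 mm from the handle's centre along the template's +x. The template's plate is 80 (x) by 220 (y) by 9 mm thick, centred under the handle; six teeth 18 mm wide stand a further 35 mm out of its +x edge. The point is half-way through the thickness.
- template_hole (a point): Centre of the template's round pin hole, 12 mm diameter, right through, at its lower mouth; 80 mm from the handle's centre along the template's -y.
- template_slot (a point): Centre of the template's pin slot, 12 (x) by 18 mm (y), right through, at its lower mouth; 80 mm from the handle's centre along the template's +y.
- jig: Brown wooden board fixed to the bench, 190 (x, -75 to +115 mm) by 350 (y, -155 to +195 mm) by 18 mm thick; origin on its underside at bench height. A pale pine blank lies flush in its +x side, away from the robot. A template that is home has its handle's centre 52 mm above this origin; one riding on the pins, 60 mm.
- pins_nominal (a point): Nominal mid-point between the two steel pins, on the jig's upper face. Pins: 10 mm diameter, 8 mm high, tops tapered to 8 mm, 80 mm either side along the jig's y. They sit on a flush aluminium strip clamped anywhere up to 16 mm from this point along the jig's +x or -x, differently each time and not measured: see or feel for it. In y they are true.
- button_pivot (a point): On the jig's upper face under the turn-button's upright pivot, at x = 0, y = +145 mm in the jig's frame. The jig's axes.
- button_peg (a point): On the axis of the turn-button's red upright peg (14 mm diameter, 40 mm high), 22 mm above its foot and 18 mm below its top, 59 mm above the jig's underside. It stands on a flat red arm 8 mm thick, 48 mm from the pivot; push or pull it round the pivot with about 1.5 N. The button stays where it is left.
- button (a joint): Angle (rad) of the red turn-button: 0 = its arm points along the jig's -x, clear of the template; grows anticlockwise seen from above; 1.57, its stop, = the arm points along the jig's -y, square across the template's end. Its underside passes 2 mm above a template that is home and would strike one that is not.
- mallet: Wooden mallet, head 70 x 120 x 80 mm, handle along its -x; leave alone. Origin at its underside.
- offcut: Pine offcut 100 x 45 x 28 mm; leave alone. Origin under its centre.
- offcut2: Pine offcut 30 x 80 x 30 mm; leave alone. Origin under its centre.
- mug: White mug, 82 mm across, 95 mm high; leave alone. Origin under its centre.
- glue: White glue bottle with blue cap, 52 mm across, 150 mm high; leave alone. Origin under its centre.
- driver: Screwdriver with blue handle, lying; leave alone. Origin at its underside.
- clamp: Black bar clamp with red pads, 340 mm long, lying; leave alone. Origin at its underside.
Mind the look-alikes: they are no part of the job. Of the things shaped like the part that bears template_grip, the yellow one is meant.

How it is judged:
By the outcome, as a careful person would: the job done as asked, in the order asked, and still so for the second after the job is handed in, with the robot touching nothing.
It also fails if it takes over 67 s, if anything falls off the work surface, if the arm or the gripper's body presses on something with over 40 N, if the wrist force passes 120 N, or if a joint passes its speed limit or range.

## Working session

There is one attempt and no reset: what is moved stays moved. The work goes in short steps, Python scripts to look and compute and a tool call to move; the robot and the scene stay as the last step left them, time stands still between calls to the robot, and variables do not carry over. Pictures are saved under pics/ and viewed, at most 10 in all, crops included, and the job is handed in when it is done.

Besides the shell and the picture viewer there is one more tool, called by a JSON object that holds its "api" and its "payload", one argument or row to a line. drive_tool: Moves the arm, as the interface text tells. Its arguments: {"type":"object","properties":{"series":{"type":"array"},"newtons":{"type":"number"}},"required":["series"]}

```bash
mkdir -p pics
cat > h.py <<'E'
import numpy as np, cv2
from rig import env, viewer
def shot(n):
    d=viewer.get_image(n); d['R']=cv2.Rodrigues(np.array(d['rvec'],float))[0]; d['t']=np.array(d['tvec'],float).ravel(); return d
def cloud(d):
    K=np.array(d['camera_matrix']);h,w=d['depth'].shape
    u,v=np.meshgrid(np.arange(w),np.arange(h));z=d['depth'].astype(float)
    p=np.stack([(u-K[0,2])/K[0,0]*z,(v-K[1,2])/K[1,1]*z,z],-1)
    P=(p-d['t'])@d['R']; P[z==0]=np.nan; return P
def save(n,im): cv2.imwrite('pics/'+n+'.png',cv2.cvtColor(im,cv2.COLOR_RGB2BGR))
E
python3 - <<'E'
from h import *
for n in('top','scene'):
    d=shot(n);save(n+'0',d['img']);np.savez(n+'0.npz',P=cloud(d),img=d['img'])
    print(n,d['camera_matrix'],-d['R'].T@d['t'])
o=env.observe();print(o['position'],o['tool_rot'],o['ft_force'],o['time_s'])
E
```

```text
top [[382.74389258   0.         278.73180976]
 [  0.         382.74389258 205.98814513]
 [  0.           0.           1.        ]] [ 0.44347795 -0.01810835  1.17421932]
scene [[477.10313718   0.         284.21127609]
 [  0.         477.10313718 213.75508883]
 [  0.           0.           1.        ]] [1.21966511 0.73558503 0.88998741]
[ 0.15873972 -0.52633102  0.23077313] [[ 9.57440436e-01  2.88630914e-01 -7.62422234e-05]
 [ 2.88630761e-01 -9.57439581e-01  1.31612308e-03]
 [ 3.06876485e-04 -1.28211530e-03 -9.99999131e-01]] [-0.13007791 -0.18595547 -0.16714666] 0.1
```

View pics/top0.png

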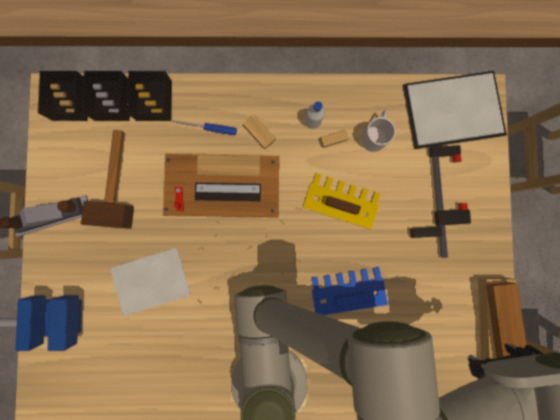

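View pics/scene0.png

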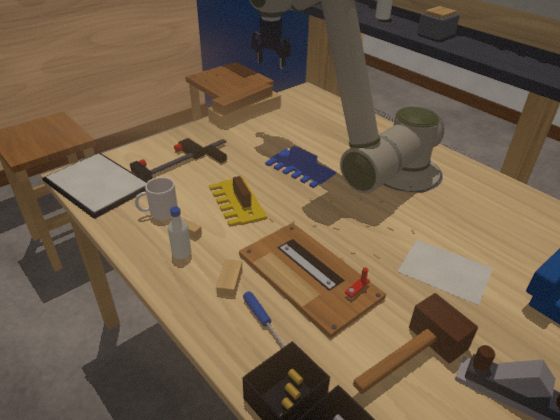

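The things that could be taken for the template are the yellow comb at top (343,203) and the blue comb at (348,290). Yellow is the one described. I'll check it in a close crop and measure it.

Run:
```python
from h import *
t=np.load('top0.npz');P=t['P'];im=t['img']
c=cv2.resize(im[145:235,155:390],None,fx=3.4,fy=3.4,interpolation=cv2.INTER_CUBIC);save('crop0',c)
hsv=cv2.cvtColor(im,cv2.COLOR_RGB2HSV)
X=P[...,0];Y=P[...,1];Z=P[...,2]
win=np.zeros(Z.shape,bool);win[160:240,295:390]=1
yel=win&(hsv[...,0]>20)&(hsv[...,0]<34)&(hsv[...,1]>200)
print('yellow',yel.sum(),np.nanmedian(Z[yel]))
hd=win&(Z>0.035);print('handle',hd.sum(),np.nanmax(Z[hd]))
q=P[hd];top=q[q[:,2]>0.052];
for a in(q,top):
    r=cv2.minAreaRect(a[:,:2].astype(np.float32)*1000);print(r)
# plate: yellow+handle rect min
r=cv2.minAreaRect(P[yel][:,:2].astype(np.float32)*1000);print('comb',r)
w2=np.zeros(Z.shape,bool);w2[145:228,155:290]=1
j=w2&(Z>0.011)&(Z<0.03);r=cv2.minAreaRect(P[j][:,:2].astype(np.float32)*1000);print('jig',r,np.median(Z[j]))
red=w2&((hsv[...,0]<6)|(hsv[...,0]>174))&(hsv[...,1]>170)&(hsv[...,2]>90);print('red',P[red][:,:3].round(3).tolist())
```

```text
yellow 1779 0.008203380803565185
handle 328 0.06373079671318535
((529.4435424804688, -216.990966796875), (100.1681900024414, 26.09705924987793), 71.90800476074219)
((529.6856689453125, -216.85745239257812), (99.23279571533203, 25.687463760375977), 71.99352264404297)
comb ((nan, nan), (0.0, 0.0), 0.0)
jig ((605.6166381835938, 148.72286987304688), (349.81787109375, 218.208251953125), 89.94412994384766) 0.017672820935452586
red [[0.582, 0.275, 0.039], [0.582, 0.272, 0.039], [0.583, 0.27, 0.035], [0.583, 0.267, 0.036], [0.579, 0.281, 0.039], [0.579, 0.266, 0.038], [0.579, 0.263, 0.037], [0.577, 0.281, 0.036], [0.577, 0.264, 0.035], [0.573, 0.263, 0.04], [0.57, 0.281, 0.037], [0.571, 0.264, 0.034], [0.568, 0.279, 0.033], [0.567, 0.266, 0.037], [0.568, 0.263, 0.036], [0.564, 0.278, 0.038], [0.565, 0.276, 0.034], [0.564, 0.272, 0.039], [0.565, 0.269, 0.036], [0.564, 0.266, 0.039], [0.564, 0.263, 0.038], [0.562, 0.279, 0.032], [0.562, 0.275, 0.035], [0.561, 0.272, 0.038], [0.561, 0.268, 0.04], [0.561, 0.266, 0.039], [0.562, 0.263, 0.036], [0.558, 0.278, 0.037], [0.559, 0.275, 0.036], [0.559,
[... 1602 characters left out ...]
[0.529, 0.26, 0.036], [0.523, 0.271, 0.073], [0.523, 0.267, 0.076], [0.523, 0.264, 0.076], [0.523, 0.263, 0.071], [0.524, 0.263, 0.06], [0.525, 0.262, 0.051], [0.526, 0.262, 0.038], [0.526, 0.259, 0.037], [0.52, 0.268, 0.072], [0.521, 0.267, 0.066], [0.521, 0.265, 0.061], [0.522, 0.265, 0.05], [0.522, 0.265, 0.04], [0.523, 0.262, 0.038], [0.523, 0.259, 0.038], [0.52, 0.274, 0.039], [0.52, 0.271, 0.037], [0.52, 0.268, 0.037], [0.52, 0.265, 0.037], [0.52, 0.263, 0.033], [0.52, 0.26, 0.035], [0.517, 0.274, 0.036], [0.517, 0.271, 0.036], [0.517, 0.269, 0.033], [0.517, 0.266, 0.035], [0.517, 0.263, 0.035], [0.517, 0.259, 0.037], [0.514, 0.271, 0.037], [0.514, 0.269, 0.033], [0.514, 0.265, 0.037]]
```

View pics/crop0.png

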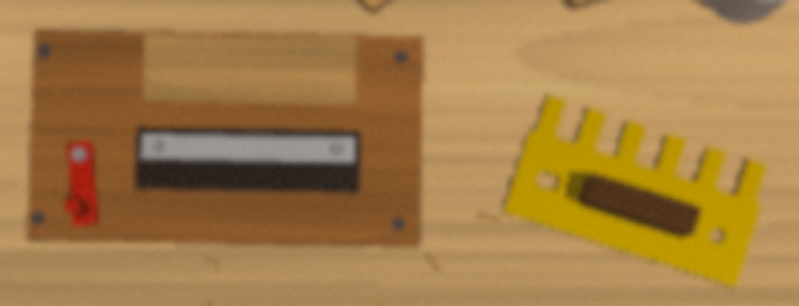

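The crop shows a yellow comb with a dark handle at crop (640,205), so it is the right one. Its teeth point to +x, and its holes are at crop (547,181) and (718,235). The pins are on the silver strip, at about crop (158,147) and (337,149).

```bash
cat > jig.py <<'E'
from h import *
from scipy.optimize import least_squares
from scipy.ndimage import median_filter
d=shot('top');P=cloud(d);im=d['img'];K=np.array(d['camera_matrix'])
C=-d['R'].T@d['t']
def plane(uv,z):
    r=np.c_[(np.array(uv)-[K[0,2],K[1,2]])/[K[0,0],K[1,1]],np.ones(len(uv))]@d['R'];return C+r*((z-C[2])/r[:,2])[:,None]
hsv=cv2.cvtColor(im,cv2.COLOR_RGB2HSV)
X,Y,Z=P[...,0],P[...,1],P[...,2]
# jig edges from median-filtered height map
H=median_filter(np.nan_to_num(Z),3)>0.012
E={'top':[],'bot':[],'L':[],'R':[]}
for c in range(172,236): 
    r=np.where(H[140:230,c])[0]+140;E['top'].append((c,r.min()-.5));E['bot'].append((c,r.max()+.5))
for r in range(165,212):
    c=np.where(H[r,150:295])[0]+150;E['L'].append((c.min()-.5,r));E['R'].append((c.max()+.5,r))
W={k:plane(v,0.018 if k in'top L' else 0.012)[:,:2] for k,v in E.items()}
def res(p):
    a=np.array([np.cos(p[2]),np.sin(p[2])]);b=np.array([-a[1],a[0]]);o=p[:2]
    return np.r_[(W['top']-o)@a-.115,(W['bot']-o)@a+.075,(W['L']-o)@b-.195,(W['R']-o)@b+.155]
s=least_squares(res,[.58,.13,0],loss='soft_l1',f_scale=.002)
p=s.x;print('jig',p[:2].round(4),np.degrees(p[2]).round(2))
n=[len(W[k]) for k in W];i=0
for k,m in zip(['top','bot','L','R'],n): print(k,np.median(res(p)[i:i+m]).round(4));i+=m
# strip: rectified jig-frame image at z=.018, 1mm/px : rows x 60..-60, cols y 100..-100
def proj(w): return cv2.projectPoints(np.asarray(w,float).reshape(-1,3),d['rvec'],d['tvec'],K,None)[0].reshape(-1,2)
xs=np.arange(60,-60,-.5)/1e3;ys=np.arange(100,-100,-.5)/1e3
gx,gy=np.meshgrid(xs,ys,indexing='ij');a=np.array([np.cos(p[2]),np.sin(p[2])]);b=np.array([-a[1],a[0]])
w=p[:2]+gx[...,None]*a+gy[...,None]*b;w=np.concatenate([w,np.full(gx.shape+(1,),.018)],-1)
uv=proj(w).reshape(gx.shape+(2,)).astype(np.float32)
rect=cv2.remap(im,uv[...,0],uv[...,1],cv2.INTER_CUBIC);save('rect',cv2.resize(rect,None,fx=2,fy=2))
prof=rect[:,120:280].mean((1,2));print('profile',[(round(x*1e3),int(v)) for x,v in zip(xs[::4],prof[::4])])
E
python3 jig.py
python3 - <<'E'
from h import *
t=np.load('top0.npz');P=t['P'];im=t['img'];hsv=cv2.cvtColor(im,cv2.COLOR_RGB2HSV)
m=(hsv[...,0]>20)&(hsv[...,0]<34)&(hsv[...,1]>200);m[:160]=0;m[240:]=0;m[:,:295]=0;m[:,390:]=0
q=P[m];q=q[~np.isnan(q).any(1)&(q[:,2]<.02)]
r=cv2.minAreaRect(q[:,:2].astype(np.float32)*1000);print('comb',r)
E
```

```text
jig [0.5728 0.1275] -0.54
top -0.0004
bot 0.0001
L -0.0
R -0.0
profile [(60, 117), (58, 115), (56, 113), (54, 110), (52, 107), (50, 101), (48, 94), (46, 90), (44, 87), (42, 87), (40, 87), (38, 88), (36, 88), (34, 89), (32, 89), (30, 85), (28, 77), (26, 65), (24, 61), (22, 72), (20, 98), (18, 124), (16, 140), (14, 149), (12, 150), (10, 151), (8, 150), (6, 150), (4, 150), (2, 144), (0, 132), (-2, 111), (-4, 80), (-6, 56), (-8, 40), (-10, 35), (-12, 35), (-14, 35), (-16, 35), (-18, 35), (-20, 36), (-22, 36), (-24, 36), (-26, 41), (-28, 52), (-30, 63), (-32, 75), (-34, 80), (-36, 81), (-38, 81), (-40, 80), (-42, 80), (-44, 80), (-46, 81), (-48, 82), (-50, 83), (-52, 82), (-54, 83), (-56, 85), (-58, 86)]
comb ((544.6851196289062, -222.8653564453125), (218.0311279296875, 112.2388687133789), 72.34611511230469)
```

View pics/rect.png

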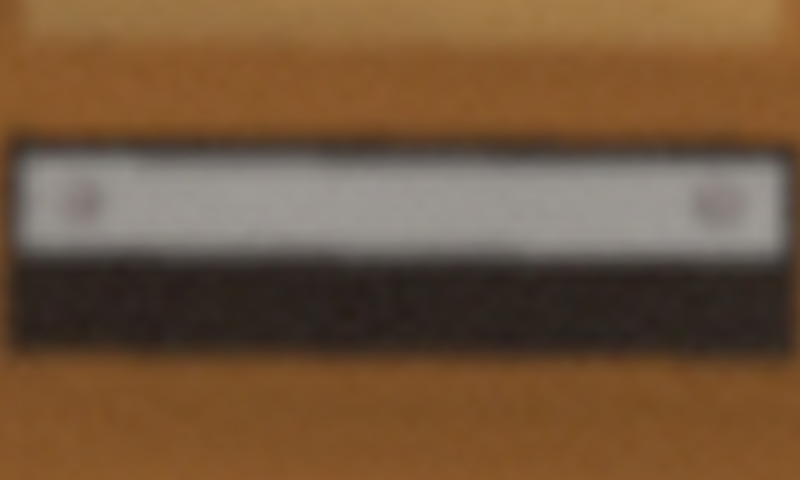

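The rectified view puts the pins at (80,203) and (720,205). That is y = ±80 mm and x about +8.6 mm after removing parallax. Now I'll approach the handle.

{"api": "drive_tool", "payload": {
  "series": [
    [[0.11, -0.047, 0.025], -14, 0.055],
    [[0.22, -0.095, 0.05], -28, 0.055],
    [[0.33, -0.14, 0.08], -41, 0.055],
    [[0.444, -0.189, 0.11], -55.3, 0.055],
    [[0.444, -0.189, 0.11], -55.3, 0.055],
    [[0.444, -0.189, 0.11], -55.3, 0.055],
    [[0.444, -0.189, 0.11], -55.3, 0.055],
    [[0.444, -0.189, 0.11], -55.3, 0.055],
    [[0.444, -0.189, 0.11], -55.3, 0.055],
    [[0.444, -0.189, 0.11], -55.3, 0.055],
    [[0.444, -0.189, 0.11], -55.3, 0.055],
    [[0.444, -0.189, 0.11], -55.3, 0.055],
    [[0.444, -0.189, 0.11], -55.3, 0.055],
    [[0.444, -0.189, 0.11], -55.3, 0.055]
  ]
}}

```text
time_s: 1.55
position: [0.5287, -0.2185, 0.1217]
tool_rot: [[0.309, 0.951, 0.0], [0.951, -0.309, -0.0], [-0.0, 0.0, -1.0]]
ft_force: [0.9, -0.4, 0.5]
grip_width: 0.0551
gripper_force: 0.0
```

{"api": "drive_tool", "payload": {
  "series": [
    [[0.0015, 0.0, 0.03], 0, 0.055],
    [[0.0015, 0.0, 0.06], 0, 0.055],
    [[0.0015, 0.0, 0.085], 0, 0.055],
    [[0.0015, 0.0, 0.097], 0, 0.055],
    [[0.0015, 0.0, 0.105], 0, 0.055],
    [[0.0015, 0.0, 0.105], 0, 0.055],
    [[0.0015, 0.0, 0.105], 0, 0.02],
    [[0.0015, 0.0, 0.105], 0, 0.015],
    [[0.0015, 0.0, 0.105], 0, 0.015],
    [[0.0015, 0.0, 0.105], 0, 0.015],
    [[0.0015, 0.0, 0.105], 0, 0.015],
    [[0.0015, 0.0, 0.105], 0, 0.015],
    [[0.0015, 0.0, 0.105], 0, 0.015]
  ],
  "newtons": 40
}}

```text
time_s: 2.85
position: [0.5301, -0.2163, 0.0175]
tool_rot: [[0.308, 0.952, 0.001], [0.952, -0.308, -0.001], [-0.001, 0.002, -1.0]]
ft_force: [-1.7, 0.5, 6.7]
grip_width: 0.0253
gripper_force: 41.3
```

{"api": "drive_tool", "payload": {
  "series": [
    [[0.0, 0.0, -0.01], 0, 0.015],
    [[0.0, 0.0, -0.03], 0, 0.015],
    [[0.0, 0.0, -0.06], 0, 0.015],
    [[0.0, 0.0, -0.08], 0, 0.015],
    [[0.0, 0.0, -0.09], 0, 0.015],
    [[0.0, 0.0, -0.09], 0, 0.015],
    [[0.0, 0.0, -0.09], 0, 0.015],
    [[0.0, 0.0, -0.09], 0, 0.015],
    [[0.0, 0.0, -0.09], 0, 0.015]
  ]
}}

```text
time_s: 3.75
position: [0.5294, -0.2158, 0.1053]
tool_rot: [[0.308, 0.951, -0.002], [0.951, -0.308, 0.001], [0.001, -0.002, -1.0]]
ft_force: [0.1, -0.1, -2.8]
grip_width: 0.0257
gripper_force: 40.2
```

```bash
cat > meas.py <<'E'
from h import *
import sys
d=shot('top');P=cloud(d);o=env.observe();hsv=cv2.cvtColor(d['img'],cv2.COLOR_RGB2HSV)
m=(hsv[...,0]>20)&(hsv[...,0]<34)&(hsv[...,1]>200)
T=np.array(o['position']);m&=np.hypot(P[...,0]-T[0],P[...,1]-T[1])<.16
q=P[m];q=q[~np.isnan(q).any(1)]
A=np.c_[q[:,:2]-T[:2],np.ones(len(q))];c=np.linalg.lstsq(A,q[:,2],rcond=None)[0]
k=abs(A@c-q[:,2])<.006;c=np.linalg.lstsq(A[k],q[k,2],rcond=None)[0];q=q[k]
print('tilt deg',np.degrees(c[:2]).round(2),'plate top z',c[2].round(4),'n',len(q))
print(cv2.minAreaRect(q[:,:2].astype(np.float32)*1000))
print({k:np.round(o[k],4).tolist() for k in('time_s','position','ft_force','wrist_torque','grip_width','gripper_force')})
print(np.degrees(np.arctan2(o['tool_rot'][1][1],o['tool_rot'][0][1])).round(2),'tool y yaw')
save('m'+sys.argv[1],d['img'])
E
python3 meas.py 1
```

```text
tilt deg [-0.26  0.15] plate top z 0.0962 n 691
((551.0518188476562, -207.25338745117188), (186.2993927001953, 112.06206512451172), 72.75180053710938)
{'time_s': 3.8, 'position': [0.5295, -0.2159, 0.1055], 'ft_force': [0.4392, -0.8025, -3.0789], 'wrist_torque': [0.0338, -0.0218, -0.028], 'grip_width': 0.0257, 'gripper_force': 40.2293}
-17.93 tool y yaw
```

{"api": "drive_tool", "payload": {
  "series": [
    [[0.015, -0.002, 0.0], -1, 0.015],
    [[0.045, -0.007, 0.0], -2, 0.015],
    [[0.08, -0.013, 0.0], -4, 0.015],
    [[0.12, -0.02, 0.0], -6, 0.015],
    [[0.16, -0.026, 0.0], -8, 0.015],
    [[0.2, -0.033, 0.0], -10, 0.015],
    [[0.24, -0.039, 0.0], -12, 0.015],
    [[0.28, -0.046, 0.0], -14, 0.015],
    [[0.31, -0.051, 0.0], -16, 0.015],
    [[0.333, -0.054, 0.0], -17, 0.015],
    [[0.3433, -0.056, 0.0], -17.4, 0.015],
    [[0.3433, -0.056, 0.0], -17.4, 0.015],
    [[0.3433, -0.056, 0.0], -17.4, 0.015],
    [[0.3433, -0.056, 0.01], -17.4, 0.015],
    [[0.3433, -0.056, 0.025], -17.4, 0.015],
    [[0.3433, -0.056, 0.035], -17.4, 0.015],
    [[0.3433, -0.056, 0.035], -17.4, 0.015],
    [[0.3433, -0.056, 0.035], -17.4, 0.015]
  ]
}}

```text
time_s: 5.6
position: [0.5822, 0.1274, 0.0713]
tool_rot: [[0.01, 1.0, -0.0], [1.0, -0.01, -0.0], [-0.0, -0.0, -1.0]]
ft_force: [-0.0, 0.6, -2.6]
grip_width: 0.0256
gripper_force: 39.9
```

```bash
python3 meas.py 2
```

```text
tilt deg [0.23 0.33] plate top z 0.0622 n 759
((599.9808349609375, 118.68122863769531), (112.085205078125, 201.36318969726562), 0.0634676069021225)
{'time_s': 5.65, 'position': [0.5824, 0.1276, 0.0717], 'ft_force': [0.7681, -0.0159, -3.3682], 'wrist_torque': [-0.0052, 0.0386, 0.0281], 'grip_width': 0.0257, 'gripper_force': 39.9379}
-0.55 tool y yaw
```

{"api": "drive_tool", "payload": {
  "series": [
    [[0.0, 0.0, 0.01], 0, 0.015],
    [[0.0, 0.0, 0.018], 0, 0.015],
    [[0.0, 0.0, 0.023], 0, 0.015],
    [[0.0, 0.0, 0.025], 0, 0.015],
    [[0.0, 0.0, 0.027], 0, 0.015],
    [[0.0, 0.0, 0.028], 0, 0.015],
    [[0.0, 0.0, 0.029], 0, 0.015],
    [[0.0, 0.0, 0.029], 0, 0.015],
    [[0.0, 0.0, 0.029], 0, 0.015]
  ]
}}

```text
time_s: 6.55
position: [0.5823, 0.1279, 0.0427]
tool_rot: [[0.009, 1.0, 0.001], [1.0, -0.009, 0.0], [0.0, 0.001, -1.0]]
ft_force: [-0.6, 0.3, 1.2]
grip_width: 0.0257
gripper_force: 40.6
```

{"api": "drive_tool", "payload": {
  "series": [
    [[0.0, 0.0, 0.001], 0, 0.015],
    [[0.0, 0.0, 0.001], 0, 0.015],
    [[0.0, 0.0, 0.002], 0, 0.015],
    [[0.0, 0.0, 0.002], 0, 0.015]
  ]
}}

```text
time_s: 6.95
position: [0.5817, 0.1284, 0.0398]
tool_rot: [[0.009, 1.0, -0.001], [1.0, -0.009, 0.001], [0.001, -0.001, -1.0]]
ft_force: [-1.0, 5.1, -5.0]
grip_width: 0.0254
gripper_force: 39.9
```

```bash
python3 meas.py 3
```

```text
tilt deg [ 0.23 -0.7 ] plate top z 0.0305 n 691
((600.0509643554688, 116.58126831054688), (200.7600860595703, 112.43751525878906), 89.85596466064453)
{'time_s': 7.0, 'position': [0.5816, 0.1284, 0.0396], 'ft_force': [-1.0759, 5.889, -3.8289], 'wrist_torque': [1.0097, 0.1023, -0.0622], 'grip_width': 0.0256, 'gripper_force': 39.9119}
-0.54 tool y yaw
```

{"api": "drive_tool", "payload": {
  "series": [
    [[0.0005, 0.0, 0.0], 0, 0.015],
    [[0.001, 0.0, 0.0], 0, 0.015],
    [[0.0012, 0.0, 0.0005], 0, 0.015],
    [[0.0012, 0.0, 0.001], 0, 0.015],
    [[0.0012, 0.0, 0.001], 0, 0.015]
  ]
}}

```text
time_s: 7.5
position: [0.582, 0.1289, 0.0393]
tool_rot: [[0.009, 1.0, -0.0], [1.0, -0.009, -0.0], [-0.0, -0.0, -1.0]]
ft_force: [-2.2, 0.6, -2.9]
grip_width: 0.0255
gripper_force: 40.3
```

```bash
python3 meas.py 4
```

```text
tilt deg [-0.34 -0.69] plate top z 0.0303 n 691
((599.8733520507812, 118.19051361083984), (112.85363006591797, 198.4875946044922), 0.06952904164791107)
{'time_s': 7.55, 'position': [0.582, 0.1289, 0.0393], 'ft_force': [-2.4256, 0.0657, -1.851], 'wrist_torque': [0.1234, 0.4987, -0.2867], 'grip_width': 0.0259, 'gripper_force': 40.292}
-0.53 tool y yaw
```

Side force has gone. I'll lower the last 3 mm gently.

{"api": "drive_tool", "payload": {
  "series": [
    [[0.0, 0.0, 0.001], 0, 0.015],
    [[0.0, 0.0, 0.0015], 0, 0.015],
    [[0.0, 0.0, 0.002], 0, 0.015],
    [[0.0, 0.0, 0.0025], 0, 0.015],
    [[0.0, 0.0, 0.0025], 0, 0.015]
  ]
}}

```text
time_s: 8.05
position: [0.5821, 0.129, 0.0369]
tool_rot: [[0.009, 1.0, 0.0], [1.0, -0.009, 0.0], [0.0, 0.0, -1.0]]
ft_force: [-4.1, 0.9, -0.9]
grip_width: 0.0257
gripper_force: 40.6
```

```bash
python3 meas.py 5
```

```text
tilt deg [-0.4  -0.86] plate top z 0.0277 n 692
((598.8823852539062, 117.03285217285156), (114.4813003540039, 196.07518005371094), 0.06484469771385193)
{'time_s': 8.1, 'position': [0.5821, 0.129, 0.0369], 'ft_force': [-3.194, 1.7866, -0.9716], 'wrist_torque': [0.2754, 0.4924, -0.2185], 'grip_width': 0.0255, 'gripper_force': 40.6238}
-0.53 tool y yaw
```

{"api": "drive_tool", "payload": {
  "series": [
    [[0.0, -0.0003, 0.0], 0, 0.015],
    [[0.0, -0.0006, 0.0003], 0, 0.015],
    [[0.0, -0.0006, 0.0007], 0, 0.015],
    [[0.0, -0.0006, 0.0012], 0, 0.015],
    [[0.0, -0.0006, 0.0012], 0, 0.015]
  ]
}}

```text
time_s: 8.6
position: [0.5821, 0.1288, 0.0362]
tool_rot: [[0.009, 1.0, 0.001], [1.0, -0.009, -0.0], [-0.0, 0.001, -1.0]]
ft_force: [-1.5, -1.0, 5.1]
grip_width: 0.0255
gripper_force: 41.2
```

```bash
python3 meas.py 6
```

```text
tilt deg [0.1  0.14] plate top z 0.0278 n 690
((598.3688354492188, 117.18560028076172), (110.28734588623047, 201.14730834960938), 0.5632947683334351)
{'time_s': 8.65, 'position': [0.582, 0.1288, 0.0362], 'ft_force': [-1.0916, -2.4845, 5.3172], 'wrist_torque': [0.3434, 0.2164, -0.2088], 'grip_width': 0.0262, 'gripper_force': 41.1761}
-0.54 tool y yaw
```

It bottoms out with about 8 N and lies flat, so it's home. Now I'll release, rise and check.

{"api": "drive_tool", "payload": {
  "series": [
    [[0.0, 0.0, -0.0008], 0, 0.015],
    [[0.0, 0.0, -0.0008], 0, 0.05],
    [[0.0, 0.0, -0.0008], 0, 0.05],
    [[0.0, 0.0, -0.0008], 0, 0.05],
    [[0.0, 0.0, -0.0008], 0, 0.05],
    [[0.0, 0.0, -0.005], 0, 0.05],
    [[0.0, 0.0, -0.02], 0, 0.05],
    [[0.0, 0.0, -0.05], 0, 0.05],
    [[0.0, 0.0, -0.09], 0, 0.05],
    [[0.0, 0.0, -0.12], 0, 0.05],
    [[-0.05, -0.05, -0.12], 0, 0.05],
    [[-0.1, -0.1, -0.12], 0, 0.05],
    [[-0.14, -0.14, -0.12], 0, 0.05],
    [[-0.18, -0.18, -0.12], 0, 0.05],
    [[-0.18, -0.18, -0.12], 0, 0.05],
    [[-0.18, -0.18, -0.12], 0, 0.05]
  ]
}}

```text
time_s: 10.25
position: [0.3969, -0.0515, 0.156]
tool_rot: [[0.013, 1.0, -0.001], [1.0, -0.013, -0.0], [-0.0, -0.001, -1.0]]
ft_force: [0.2, 0.6, -0.0]
grip_width: 0.0499
gripper_force: 0.0
```

Run:
```python
from h import *
d=shot('top');P=cloud(d);im=d['img'];hsv=cv2.cvtColor(im,cv2.COLOR_RGB2HSV)
m=(hsv[...,0]>20)&(hsv[...,0]<34)&(hsv[...,1]>200)&(abs(P[...,0]-.59)<.1)&(abs(P[...,1]-.13)<.15)&(P[...,2]<.045)
q=P[m];A=np.c_[q[:,:2]-[.582,.128],np.ones(len(q))];c=np.linalg.lstsq(A,q[:,2],rcond=None)[0];print(np.degrees(c[:2]),c[2],len(q))
print(cv2.minAreaRect(q[:,:2].astype(np.float32)*1000))
w=(abs(P[...,0]-.53)<.06)&(abs(P[...,1]-.27)<.03)
r=w&((hsv[...,0]<6)|(hsv[...,0]>174))&(hsv[...,1]>150)&(P[...,2]>.068);print('peg',np.median(P[r],0),r.sum())
o=env.observe();print(o['time_s'],o['position'],o['tool_rot'],o['q'])
s=shot('scene');a=cv2.resize(im[140:230,155:300],(580,360),interpolation=cv2.INTER_CUBIC);b=s['img'][220:335,230:395];save('chk',np.vstack([a[:300],cv2.resize(b,(580,300),interpolation=cv2.INTER_CUBIC)]))
```

```text
[0.42443774 0.23548164] 0.026064068741438292 1970
((599.403564453125, 126.78094482421875), (221.30418395996094, 115.28120422363281), 89.73997497558594)
peg [0.52572164 0.26712888 0.07547673] 15
10.3 [ 0.39836461 -0.05085705  0.15617662] [[ 1.30170369e-02  9.99915218e-01  3.36226526e-04]
 [ 9.99915184e-01 -1.30168915e-02 -4.31015197e-04]
 [-4.26602031e-04  3.41808549e-04 -9.99999851e-01]] [-2.42780614e+01  1.18168957e+01  1.03295221e+02 -1.61171993e-02
  6.48601697e+01 -2.35253797e+01]
```

View pics/chk.png

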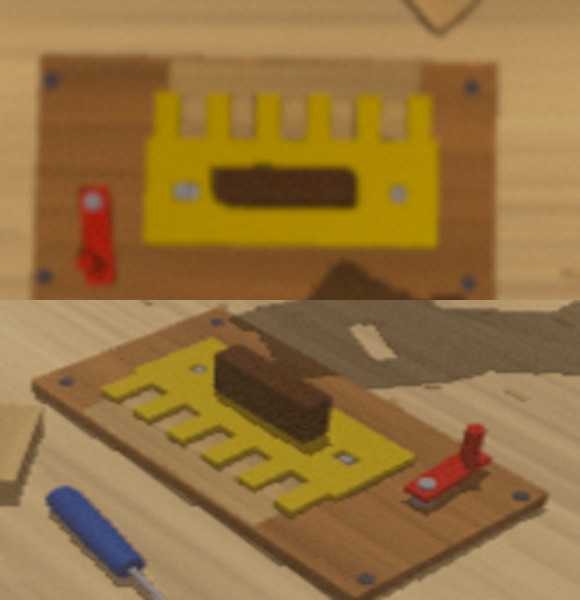

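The template is home: flat, plate top at 26 mm, with both pins showing in the holes at crop (185,190) and (398,193). The red peg is at crop (97,262), which is world (0.526, 0.267). I'll go to the peg.

{"api": "drive_tool", "payload": {
  "series": [
    [[0.04, 0.015, 0.0], 0, 0.05],
    [[0.08, 0.031, 0.0], 0, 0.05],
    [[0.12, 0.046, 0.0], 0, 0.05],
    [[0.16, 0.062, 0.0], 0, 0.05],
    [[0.2, 0.078, 0.0], 0, 0.05],
    [[0.24, 0.093, 0.0], 0, 0.05],
    [[0.28, 0.109, 0.0], 0, 0.05],
    [[0.31, 0.12, 0.0], 0, 0.05],
    [[0.319, 0.1255, 0.0], 0, 0.05],
    [[0.319, 0.1255, 0.0], 0, 0.05],
    [[0.319, 0.1255, 0.0], 0, 0.05],
    [[0.319, 0.1255, 0.02], 0, 0.05],
    [[0.319, 0.1255, 0.04], 0, 0.05],
    [[0.319, 0.1255, 0.04], 0, 0.05],
    [[0.319, 0.1255, 0.04], 0, 0.05]
  ]
}}

```text
time_s: 11.85
position: [0.5284, 0.2678, 0.1163]
tool_rot: [[0.01, 1.0, 0.0], [1.0, -0.01, -0.0], [-0.0, 0.0, -1.0]]
ft_force: [1.0, 0.8, -0.3]
grip_width: 0.05
gripper_force: 0.0
```

{"api": "drive_tool", "payload": {
  "series": [
    [[-0.0005, -0.002, 0.015], 0, 0.05],
    [[-0.0005, -0.002, 0.035], 0, 0.05],
    [[-0.0005, -0.002, 0.055], 0, 0.05],
    [[-0.0005, -0.002, 0.066], 0, 0.05],
    [[-0.0005, -0.002, 0.071], 0, 0.05],
    [[-0.0005, -0.002, 0.071], 0, 0.03],
    [[-0.0005, -0.002, 0.071], 0, 0.02],
    [[-0.0005, -0.002, 0.071], 0, 0.01],
    [[-0.0005, -0.002, 0.071], 0, 0.01],
    [[-0.0005, -0.002, 0.071], 0, 0.01],
    [[-0.0005, -0.002, 0.071], 0, 0.01],
    [[-0.0005, -0.002, 0.071], 0, 0.01],
    [[-0.0005, -0.002, 0.071], 0, 0.01]
  ],
  "newtons": 20
}}

```text
time_s: 13.15
position: [0.5255, 0.2681, 0.0456]
tool_rot: [[0.009, 1.0, -0.001], [1.0, -0.009, -0.0], [-0.0, -0.001, -1.0]]
ft_force: [-5.3, -0.9, 4.8]
grip_width: 0.0134
gripper_force: 21.3
```

{"api": "drive_tool", "payload": {
  "series": [
    [[-0.004, 0.0008, 0.0], 0, 0.01],
    [[-0.008, 0.002, 0.0], 0, 0.01],
    [[-0.012, 0.0034, 0.0], 0, 0.01],
    [[-0.016, 0.005, 0.0], 0, 0.01],
    [[-0.0198, 0.007, 0.0], 0, 0.01],
    [[-0.0232, 0.0093, 0.0], 0, 0.01],
    [[-0.0266, 0.0119, 0.0], 0, 0.01],
    [[-0.0297, 0.0148, 0.0], 0, 0.01],
    [[-0.0297, 0.0148, 0.0], 0, 0.01],
    [[-0.0297, 0.0148, 0.0], 0, 0.01]
  ]
}}

```text
time_s: 14.15
position: [0.5373, 0.2364, 0.0455]
tool_rot: [[0.008, 1.0, -0.008], [1.0, -0.008, -0.004], [-0.004, -0.008, -1.0]]
ft_force: [-17.8, -12.2, 15.1]
grip_width: 0.0132
gripper_force: 22.8
```

{"api": "drive_tool", "payload": {
  "series": [
    [[-0.001, -0.001, -0.0005], 0, 0.01],
    [[-0.002, -0.002, -0.001], 0, 0.01],
    [[-0.002, -0.002, -0.001], 0, 0.01]
  ]
}}

```text
time_s: 14.45
position: [0.5374, 0.2361, 0.0457]
tool_rot: [[0.009, 1.0, -0.003], [1.0, -0.009, -0.001], [-0.001, -0.003, -1.0]]
ft_force: [-6.1, -0.5, 0.4]
grip_width: 0.0132
gripper_force: 21.0
```

Run:
```python
from h import *
o=env.observe();print(o['position'],o['ft_force'],o['wrist_torque'])
d=shot('top');s=shot('scene')
a=cv2.resize(d['img'][140:230,155:300],(580,360),interpolation=cv2.INTER_CUBIC);b=s['img'][220:335,280:445];save('chk2',np.vstack([a[:300],cv2.resize(b,(580,300),interpolation=cv2.INTER_CUBIC)]))
```

```text
[0.53738072 0.23611331 0.04566546] [-6.06299709 -0.48611847  0.44096436] [-0.20099013  1.17702069  0.1136159 ]
```

View pics/chk2.png

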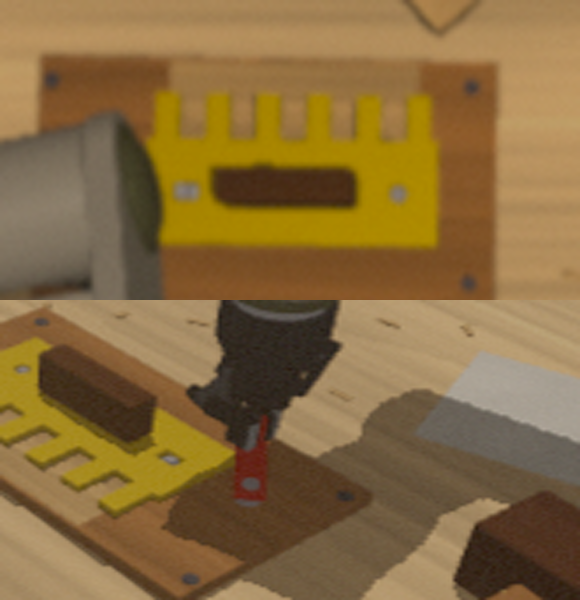

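The lower view shows the button about halfway round, with its peg in the grip at about (258,432). The template hasn't moved, so I'll carry on.

{"api": "drive_tool", "payload": {
  "series": [
    [[-0.002, 0.0024, 0.0], 0, 0.01],
    [[-0.004, 0.0048, 0.0], 0, 0.01],
    [[-0.0057, 0.0075, 0.0], 0, 0.01],
    [[-0.0073, 0.0102, 0.0], 0, 0.01],
    [[-0.0087, 0.013, 0.0], 0, 0.01],
    [[-0.0098, 0.0161, 0.0], 0, 0.01],
    [[-0.0098, 0.0161, 0.0], 0, 0.01]
  ]
}}

```text
time_s: 15.25
position: [0.5529, 0.2235, 0.0457]
tool_rot: [[0.009, 1.0, -0.006], [1.0, -0.009, -0.006], [-0.006, -0.006, -1.0]]
ft_force: [-10.6, -17.3, 5.4]
grip_width: 0.013
gripper_force: 21.5
```

The peg is rolling in the grip and building up side force. I'll open slightly, recentre in y, and push with one pad instead.

{"api": "drive_tool", "payload": {
  "series": [
    [[0.0, 0.0, 0.0], 0, 0.026],
    [[0.0, 0.0, 0.0], 0, 0.026],
    [[0.0, 0.0, 0.0], 0, 0.026],
    [[0.001, 0.0, -0.001], 0, 0.026],
    [[0.003, 0.001, -0.001], 0, 0.026],
    [[0.004, 0.002, -0.001], 0, 0.026],
    [[0.004, 0.002, -0.001], 0, 0.026]
  ]
}}

```text
time_s: 15.95
position: [0.557, 0.2305, 0.0466]
tool_rot: [[0.009, 1.0, 0.0], [1.0, -0.009, 0.0], [0.0, 0.0, -1.0]]
ft_force: [-0.3, -0.1, 0.9]
grip_width: 0.0259
gripper_force: 0.0
```

{"api": "drive_tool", "payload": {
  "series": [
    [[-0.001, 0.003, 0.0], 0, 0.026],
    [[-0.002, 0.006, 0.0], 0, 0.026],
    [[-0.003, 0.009, 0.0], 0, 0.026],
    [[-0.004, 0.012, 0.0], 0, 0.026],
    [[-0.005, 0.015, 0.0], 0, 0.026],
    [[-0.005, 0.018, 0.0], 0, 0.026],
    [[-0.005, 0.02, 0.0], 0, 0.026],
    [[-0.005, 0.021, 0.0], 0, 0.026],
    [[-0.005, 0.021, 0.0], 0, 0.026]
  ]
}}

```text
time_s: 16.85
position: [0.5782, 0.2252, 0.0467]
tool_rot: [[0.009, 1.0, 0.001], [1.0, -0.009, 0.0], [0.0, 0.001, -1.0]]
ft_force: [-0.3, 0.3, -1.0]
grip_width: 0.0263
gripper_force: 0.1
```

{"api": "drive_tool", "payload": {
  "series": [
    [[0.0, 0.001, 0.0], 0, 0.026],
    [[0.0, 0.002, 0.0], 0, 0.026],
    [[0.0, 0.003, 0.0], 0, 0.026],
    [[0.0, 0.003, 0.0], 0, 0.026]
  ]
}}

```text
time_s: 17.25
position: [0.5788, 0.2252, 0.0465]
tool_rot: [[0.009, 1.0, -0.005], [1.0, -0.009, -0.0], [-0.0, -0.005, -1.0]]
ft_force: [-9.5, -1.2, 4.2]
grip_width: 0.0262
gripper_force: 5.0
```

Run:
```python
from h import *
d=shot('top');s=shot('scene');P=cloud(s);im=s['img'];hsv=cv2.cvtColor(im,cv2.COLOR_RGB2HSV)
r=((hsv[...,0]<6)|(hsv[...,0]>174))&(hsv[...,1]>150)&(abs(P[...,0]-.57)<.08)&(abs(P[...,1]-.25)<.06)
q=P[r];print(len(q),'arm',cv2.minAreaRect(q[q[:,2]<.045][:,:2].astype(np.float32)*1000),'peg',np.median(q[q[:,2]>.05],0))
```

```text
138 arm ((574.568359375, 254.5644073486328), (54.44852066040039, 20.928524017333984), 89.65528106689453) peg [0.57436428 0.22672524 0.07061109]
```

The button is on its stop and the arm reads square at 89.7°. I'll back off, rise and check.

{"api": "drive_tool", "payload": {
  "series": [
    [[0.0, -0.003, 0.0], 0, 0.026],
    [[0.0, -0.006, 0.0], 0, 0.03],
    [[0.0, -0.006, 0.0], 0, 0.03],
    [[0.0, -0.006, -0.01], 0, 0.03],
    [[0.0, -0.006, -0.03], 0, 0.03],
    [[0.0, -0.006, -0.06], 0, 0.03],
    [[0.0, -0.006, -0.1], 0, 0.03],
    [[-0.04, -0.05, -0.12], 0, 0.03],
    [[-0.08, -0.09, -0.12], 0, 0.03],
    [[-0.12, -0.13, -0.12], 0, 0.03],
    [[-0.16, -0.17, -0.12], 0, 0.03],
    [[-0.2, -0.17, -0.12], 0, 0.03],
    [[-0.24, -0.17, -0.12], 0, 0.03],
    [[-0.24, -0.17, -0.12], 0, 0.03],
    [[-0.24, -0.17, -0.12], 0, 0.03]
  ]
}}

```text
time_s: 18.85
position: [0.409, -0.0146, 0.1674]
tool_rot: [[0.012, 1.0, 0.002], [1.0, -0.012, -0.0], [-0.0, 0.002, -1.0]]
ft_force: [0.2, -0.5, -0.2]
grip_width: 0.0302
gripper_force: 0.0
```

Run:
```python
from h import *
d=shot('top');s=shot('scene');im=d['img']
a=cv2.resize(im[140:230,155:300],(580,360),interpolation=cv2.INTER_CUBIC);b=s['img'][220:335,250:415];save('chk3',np.vstack([a[:300],cv2.resize(b,(580,300),interpolation=cv2.INTER_CUBIC)]))
P=cloud(d);hsv=cv2.cvtColor(im,cv2.COLOR_RGB2HSV)
m=(hsv[...,0]>20)&(hsv[...,0]<34)&(hsv[...,1]>200)&(abs(P[...,0]-.59)<.1)&(abs(P[...,1]-.13)<.15)&(P[...,2]<.045)
q=P[m];A=np.c_[q[:,:2]-[.582,.128],np.ones(len(q))];c=np.linalg.lstsq(A,q[:,2],rcond=None)[0];print(np.degrees(c[:2]),c[2],cv2.minAreaRect(q[:,:2].astype(np.float32)*1000))
```

```text
[0.37375227 0.16430812] 0.02615319586062507 ((599.2383422851562, 126.37545776367188), (220.36817932128906, 114.71035766601562), 89.8342514038086)
```

View pics/chk3.png

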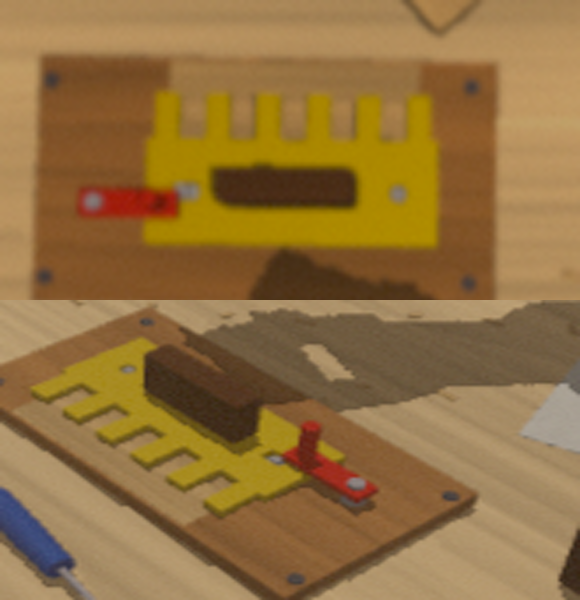

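The red arm lies square over the template's end, from crop (92,201) to (178,203). The template is still flat and home, and the gripper is clear.

```bash
python3 -c "
from rig import env
print(env.close_job())"
```

```text
the job is handed in; nothing more can be done
None
```

The yellow template is fully home on both pins, lying flat, with the red turn-button square across its end and the gripper clear; I handed the job in at about 19 s, and the handover gave no verdict.

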